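Set the cap feeder's slide gate and lock its cover board

TASK

Pull the cap feeder's stiff slide gate out until its upturned lip stands in line with the upright marker on the rail, without shifting the marker. Then close the hopper with its loose cover board: angle the tongue under the lip of the groove and lower the board so that it lies flat inside the rim. Do not knock over or shove the bottles and other things on the bench.

Things in the scene. Friction and masses are not known exactly. Their poses are not given: they have to be found in the camera images.
- seat (a point): Mid-mouth of the feeder, a bolted-down low grey cap hopper (181 x 160 mm, 107 high), 90 mm above the bench, level with the ledges the cover rests on: the centre of the seated cover's underside comes here. Axes: z up, +y the way the gate pulls out, -x the side with the groove (towards the robot). Pocket: x -82.5 (groove back) to +82.5 mm (upstand), y -75 to +75 mm (side cheeks 5 mm thick, 8 mm high).
- groove (a point): Middle of the lower edge of the lip that overhangs the groove, at seat x=-70.5 mm. The groove is 12 mm high (ledge to lip) and 12 mm deep (towards seat -x), 150 mm wide; the lip is 5 mm thick. The cover cannot go in flat: its tongue goes in here tilted by some 10 degrees (opposite edge high), then that edge is lowered inside the upstand. Axes as seat.
- upstand (a point): Middle of the top inner edge of the upstand opposite the groove: 8 mm above the ledges, 8 mm thick, at seat x=+82.5 mm. The cover is 5 mm shorter than the pocket. Axes as seat.
- gate_lip (a point): Top middle of the gate's upturned lip, 80 mm above the bench: an upright steel plate, 110 mm wide along seat x, 5 mm thick, rising from the flat gate plate (top 32 mm above the bench). Rails either side (tops 38 mm high, seat x -75.5..-57.5 and 62.5..80.5 mm). Gate shut, the inner face stands 77 mm clear of the hopper's side wall (98 mm high). Axes as seat.
- gate (a joint): How far the gate is pulled out, m: 0 shut, 0.13 at its end stop, growing as it slides along seat +y. It is stiff: about 11 N of sliding friction; it stays where it is left. It starts 0 to 0.025 open.
- marker_top (a point): Top middle of the marker: an upright steel blade, 24 mm wide, 5 mm thick, top 80 mm above the bench, on a black clip on the far (seat +x) rail, 78 mm to +x of the lip's middle. The clip could slide; leave it where it is. The gate is set when lip and blade stand in one line (equal seat y); that is 25 to 105 mm of pull. Axes as seat.
- cover_grip (a point): Centre of the cover's black grip bar: 16 mm wide along cover x, 80 long along cover y, 34 high, on the middle of the board, its centre 27 mm above the board's underside, its top 44. The cover is a loose grey board 160 x 140 x 10 mm, 0.19 to 0.34 kg, lying flat on the bench, bar up. Axes: z up, x along the 160 mm; the tongue is at -x, facing roughly the robot.
- cover_under (a point): Centre of the cover's underside (of the whole 160 mm, tongue included), straight below the grip bar. Axes as cover_grip.
- cover_tongue (a point): Middle of the tongue's outer edge, 80 mm to -x of the cover's centre, 3 mm above its underside. The tongue is the board's thinner -x edge: 16 mm long, 140 mm wide, 6 mm thick, of bare aluminium, flush with the underside. Axes as cover_grip.
- cover: The cover as a whole; origin at the centre of its underside, same as cover_under.
- bottle_a: Clear glass bottle, 54 mm across, 105 mm high, beyond the gate; bystander. Origin at the centre of its foot.
- bottle_b: Like bottle_a, beside it; bystander.
- bottle_c: Like bottle_a, on the robot's side of the end of the gate rails; bystander.
- roll: Paper label roll on its end, 90 mm across, 60 mm high, beyond the hopper; bystander. Origin at the centre of its foot.
- beaker: Glass beaker, 70 mm across, 85 mm high; bystander. Origin at the centre of its foot.
- captray: White open tray of screw caps, 100 x 140 x 45 mm, near the robot on its right; bystander. Origin at the centre of its underside.
- driver: Screwdriver lying on the bench near the robot; bystander. Origin below its middle.
Mind the look-alikes: they are no part of the job. Leave any orange or pink look-alike of the cover alone.

How it is judged:
On the way, in this order (a step that is already met when the one before it is completed fails the run):
1. the gate's lip stands in line with the marker, within 5 mm, and is still (y of gate_lip in the frame of marker_top between -0.005 and 0.005 m and velocity of joint gate between -0.01 and 0.01 m/s), for 0.3 s.
2. the cover lies flat in its seat with its tongue under the lip (x of cover_under in the frame of seat between -0.006 and 0.006 m and y of cover_under in the frame of seat between -0.008 and 0.008 m and z of cover_under in the frame of seat between -0.003 and 0.003 m and x of cover_tongue in the frame of seat below -0.07 m and angle between the z axis of cover_under and the z axis of seat, either way round below 0.03 rad and angular speed of cover below 0.1 rad/s and linear speed of cover below 0.02 m/s), for 0.2 s.
At the end, for the whole second after the job is handed in: The gate's lip is within 5 mm of the marker's line and still; the cover rests on the ledges, tongue in the groove, flat within 0.03 rad, its underside within 3 mm in height, 6 mm along x and 8 mm along y of the seat point, at rest and released (all of step 1 and all of step 2); the robot touches nothing.
It fails at once if the marker is shifted by more than 4 mm (distance of marker_top from where it was at the start of the episode above 0.004 m).
It fails at once if a bystander is shoved more than 30 mm or knocked over (distance of any of bottle_a, bottle_b, bottle_c, roll, beaker, captray, driver from where it was at the start of the episode above 0.03 m or angle between any of bottle_a, bottle_b, bottle_c, roll, beaker, captray's own z axis and vertical above 0.5 rad).
It also fails if it takes over 67 s, if anything falls off the work surface, if the arm or the gripper's body presses on something with over 40 N, if the wrist force passes 120 N, or if a joint passes its speed limit or range.

ROBOT

A 7-joint arm with a two-finger parallel gripper is mounted at the origin on the work surface. World frame = base frame: x ahead of the robot, y to its left, z up, the work surface at z = 0. Lengths are in m, angles in rad, forces in N, time in s.
With the tool pointing down it reaches from about 0.425 to 0.875 m from the base axis. Payload 9.9 kg.
Tool frame: the origin (TCP) lies midway between the tips of the shut fingers; the grasp point (between the pads) lies 19 mm behind it; z points along the fingers, y is the line along which they close (so a half turn about z gives the same grasp; the last joint's range is limited). The gripper opens to 85 mm and grips with 20 to 120 N. Pads are 22 mm wide; open, the fingers measure 114 mm over their backs; the gripper's body (76 mm by 85 mm) begins 54 mm behind the grasp point. The pads swing forward as they close: fully open they stand 13 mm farther back than shut.
Start: joints at [-1.205, 0.576, 0.025, 1.437, -0.015, 1.129, -0.057], TCP at [0.293, 0.608, 0.231] pointing down, gripper open.
Joint ranges: [-2.76, 2.76], [-0.34, 2.15], [-1.52, 1.57], [0.19, 2.46], [-1.09, 4.23], [0.17, 1.99], [-2.82, 2.82]. Speed limits (rad/s): [2.22, 2.22, 3.01, 3.01, 3.14, 3.14, 3.14].

INTERFACE

Orientations are given as a unit quaternion [w, x, y, z].
In Python, from cell import robot gives the robot as it stands.
- The arm moves only by the shell command python3 -m pendant 'ROWS' [OPENING] [FORCE]. ROWS is JSON, a list of rows, each an object of numbers: "dx", "dy", "dz": the shift along the tool's x, y, z in cm; "roll": the turn about the tool's z in rad. In form: [{"dx": .., "dy": .., "dz": .., "roll": ..}, ...]. A call has exactly 5 rows; each row shifts and turns the commanded pose from where the row before left it, along the tool's axes as they then stand; what a row does not reach is not made up. A row lasts 1/12 s, in which the tool goes at most 41.7 mm and 7.16 degrees, less where a joint would pass 70% of its speed; a pose out of reach is approached as far as the arm can. A call is refused whole if a number of a shift passes 4.17 or a number of a turn 0.125, either way. A call with a gripper value outside its range is refused whole. OPENING is the finger opening in cm, from 0 to 8.54, set as the call begins (- or left out, the last holds). The fingers move at their own pace and stop on an object; FORCE is the grip in N (left out, the last holds). Time passes only in rows, so rows that do not move let the fingers close, or fill a call up. It gives the time, the measured TCP pose, the force, the opening and the grip force at its end, in the units of the state.
- robot.state(): the state, without advancing time (a new reading comes with each control period).
- robot.grab_frame(name): name is "scene" or "top"; returns the picture (420x560x3 uint8, red, green, blue); there is no depth.
- robot.camera_model(name): a dict with "camera_matrix" (3x3 intrinsics, pixels), "extrinsics" (4x4, takes a point from camera to world coordinates). Camera axes: x right, y up, looking along -z (the intrinsics and any distortion apply to the point x, -y, -z); pixel columns grow to the right and rows downward; lengths in m; the calibration is good to about 2 mm. A picture is of the moment at which its call begins. camera_model takes no time and is no camera call.
- robot.close_job(): hands the job in; it is judged then, once.
The state is a dict: "time": time; "joints": joint angles; "joint_velocities": joint speeds; "tau": joint torques, N m; "tcp_pos": TCP position; "ee_rot": TCP orientation; "ft_force": force on the tool from outside, world axes, zero at the start; "torque": the same for the moment, N m; "gripper_width": finger opening in m; "grip_force": force on a finger pad.
Only numpy, scipy, OpenCV 4.12 (cv2) and the standard library are available. Lean on these libraries where they do the work, as an engineer would, in place of code of your own. Each camera call takes 0.05 s, during which the arm holds its last target. There are 200 camera calls.

## Working session

There is one attempt and no reset: what is moved stays moved. The work goes in short steps, Python scripts to look and compute and a shell command to move; the robot and the scene stay as the last step left them, time stands still between calls to the robot, and variables do not carry over. Pictures are saved under pics/ and viewed, at most 10 in all, crops included, and the job is handed in when it is done.

```bash
mkdir -p pics; ls; cat > h.py <<'E'
import numpy as np, cv2
from cell import robot
def cam(n):
    m=robot.camera_model(n); return np.array(m["camera_matrix"]),np.array(m["extrinsics"]),m
def ray(n,u,v):
    K,E,m=cam(n); d=np.linalg.inv(K)@[u,v,1]; d=np.array([d[0],-d[1],-d[2]])
    return E[:3,3],E[:3,:3]@d
def onz(n,u,v,z):
    o,d=ray(n,u,v); return o+d*(z-o[2])/d[2]
def proj(n,p):
    K,E,m=cam(n); c=E[:3,:3].T@(np.array(p)-E[:3,3]); q=K@[c[0],-c[1],-c[2]]; return q[:2]/q[2]
def tri(u1,u2):
    (o1,d1),(o2,d2)=ray("scene",*u1),ray("top",*u2)
    A=np.stack([d1,-d2],1); t=np.linalg.lstsq(A,o2-o1,rcond=None)[0]
    a,b=o1+d1*t[0],o2+d2*t[1]; return (a+b)/2,np.linalg.norm(a-b)
def shot(n,f):
    im=robot.grab_frame(n); cv2.imwrite("pics/"+f,im[:,:,::-1]); return im
E
python3 - <<'E'
from h import *
for n in("scene","top"):
    shot(n,n+"1.png"); m=robot.camera_model(n); print(m)
s=robot.state(); print(s)
E
```

```text
pics
{'camera_matrix': array([[487.61634288,   0.        , 267.85539062],
       [  0.        , 487.61634288, 203.19487393],
       [  0.        ,   0.        ,   1.        ]]), 'extrinsics': array([[-0.88696803, -0.37192172,  0.27379178,  0.92010026],
       [ 0.46178473, -0.72259741,  0.51440047,  0.89030145],
       [ 0.00652452,  0.58268964,  0.81266858,  1.28420517],
       [ 0.        ,  0.        ,  0.        ,  1.        ]])}
{'camera_matrix': array([[526.00220932,   0.        , 285.35945409],
       [  0.        , 526.00220932, 210.13658012],
       [  0.        ,   0.        ,   1.        ]]), 'extrinsics': array([[-0.02771218,  0.9976619 , -0.06247207,  0.42247495],
       [-0.9995553 , -0.02696793,  0.01272543,  0.11859494],
       [ 0.01101093,  0.06279694,  0.99796558,  1.70858494],
       [ 0.        ,  0.        ,  0.        ,  1.        ]])}
{'time': 0.1, 'joints': array([-1.20478202,  0.57647352,  0.02486635,  1.43783178, -0.01500381,
        1.12898725, -0.0565025 ]), 'joint_velocities': array([ 1.53774284e-03, -1.92138428e-03,  6.10111121e-04, -1.58390358e-03,
       -3.11828978e-05, -4.96761208e-04, -1.29149610e-03]), 'tau': array([ 5.85597038e-03, -7.67293954e+01,  2.25813188e+00, -2.86605281e+01,
        1.59985578e-02,  8.76630424e-03, -6.78477562e-06]), 'tcp_pos': array([0.29331464, 0.607489  , 0.23050944]), 'ee_rot': array([-1.27139379e-04,  2.23009782e-01,  9.74815913e-01, -7.46749222e-04]), 'ft_force': array([0.54714999, 0.52704226, 0.93834492]), 'torque': array([-0.02133357, -0.00095384, -0.01619068]), 'grip_force': 0.0, 'gripper_width': 0.08598095654574756}
```

View pics/scene1.png

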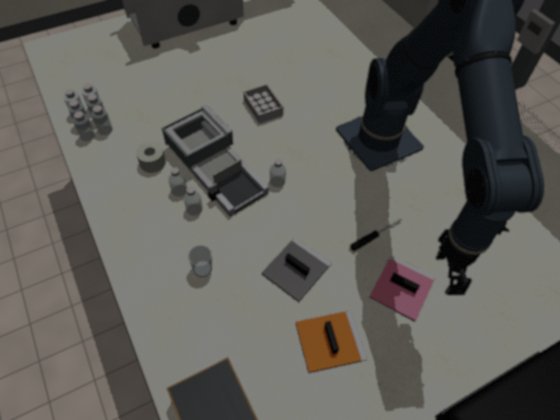

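View pics/top1.png

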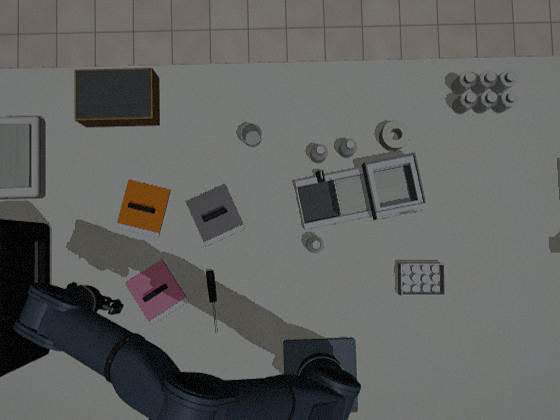

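The grey cover is at top (215,212) and scene (296,269). Its look-alikes are orange at top (145,207) and pink at top (155,290). The grey board is the one that matches the description. The feeder is at top (393,185) with the gate to its left. Next, one close crop of feeder and cover.

```bash
python3 - <<'E'
import cv2,numpy as np
t=cv2.imread("pics/top1.png"); s=cv2.imread("pics/scene1.png")
a=cv2.resize(t[125:260,180:440],None,fx=3,fy=3,interpolation=cv2.INTER_CUBIC)[:, :780]
cv2.imwrite("pics/c1.png",cv2.convertScaleAbs(a,alpha=1.6))
b=cv2.resize(s[95:305,130:340],None,fx=2.8,fy=2.8,interpolation=cv2.INTER_CUBIC)
cv2.imwrite("pics/c2.png",cv2.convertScaleAbs(b,alpha=1.6))
E
```

```text
(no output)
```

View pics/c1.png

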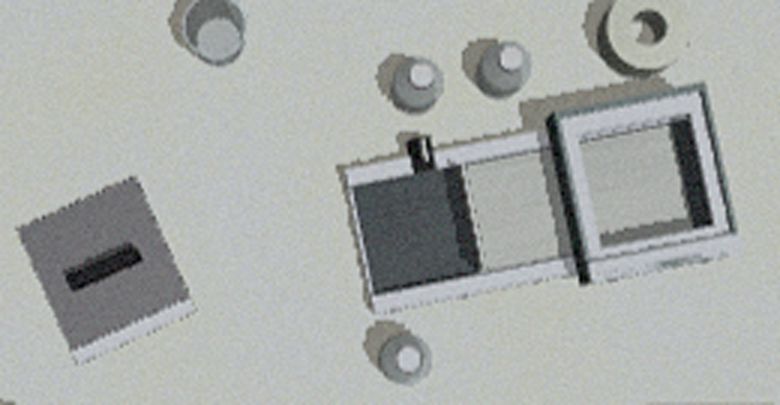

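View pics/c2.png

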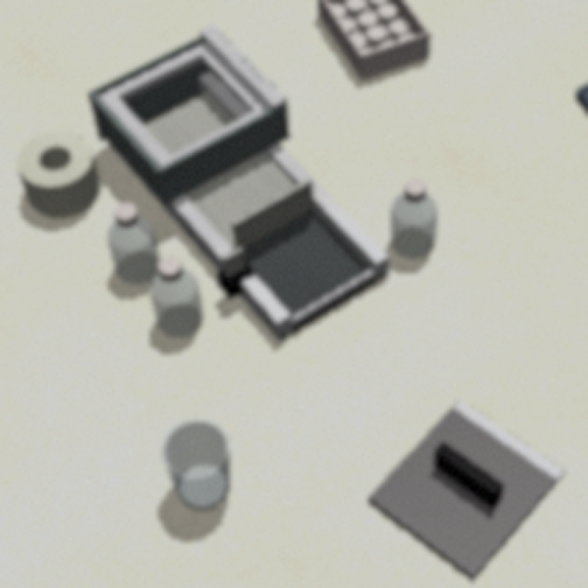

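The crops confirm the grey cover: crop 1 (105,270), white tongue at its lower edge, towards the robot. The lip runs about crop 1 (465,165)–(480,270), and the clip with its blade is at (425,152). Next, the cover mask and a finer crop of the feeder for edges.

```bash
python3 - <<'E'
from h import *
t=cv2.imread("pics/top1.png")
a=cv2.resize(t[140:235,292:432],None,fx=5.7,fy=5.7,interpolation=cv2.INTER_CUBIC)
cv2.imwrite("pics/c3.png",cv2.convertScaleAbs(a,alpha=1.6))
# cover: dark-ish board + bar
g=cv2.cvtColor(t,cv2.COLOR_BGR2GRAY); R=g[170:256,175:255]
print(np.percentile(R,[2,10,30,50,70,90]))
for nm,lo,hi in(("bar",0,45),("board",0,100)):
    m=((R>=lo)&(R<hi)).astype(np.uint8)
    c=max(cv2.findContours(m,0,1)[0],key=cv2.contourArea)
    r=cv2.minAreaRect(c+np.array([175,170])); print(nm,r,cv2.contourArea(c)); print(cv2.boxPoints(r).round(1).tolist())
    for p in cv2.boxPoints(r): print(onz("top",*p,0.044 if nm=="bar" else 0.01).round(4))
    M=cv2.moments(m*1 if nm=="bar" else cv2.drawContours(m*0,[c],0,1,-1),True); print("cent",onz("top",M['m10']/M['m00']+175,M['m01']/M['m00']+170,0.044 if nm=="bar" else 0.01))
E
```

```text
[ 29.58  69.   108.   118.   119.   121.  ]
bar ((213.84930419921875, 213.06849670410156), (7.7794952392578125, 25.655780792236328), 65.55604553222656) 162.0
[[200.60000610351562, 214.8000030517578], [223.89999389648438, 204.1999969482422], [227.10000610351562, 211.3000030517578], [203.8000030517578, 221.89999389648438]]
[0.519 0.366 0.044]
[0.5507 0.2915 0.044 ]
[0.528  0.2818 0.044 ]
[0.4963 0.3562 0.044 ]
cent [0.5226128  0.32428259 0.044     ]
board ((213.82949829101562, 212.17672729492188), (45.869651794433594, 44.137001037597656), 65.77225494384766) 1903.0
[[184.3000030517578, 200.3000030517578], [224.5, 182.1999969482422], [243.39999389648438, 224.0], [203.10000610351562, 242.10000610351562]]
[0.5694 0.4227 0.01  ]
[0.6248 0.2916 0.01  ]
[0.4875 0.2337 0.01  ]
[0.4328 0.3644 0.01  ]
cent [0.52773573 0.32771956 0.01      ]
```

View pics/c3.png

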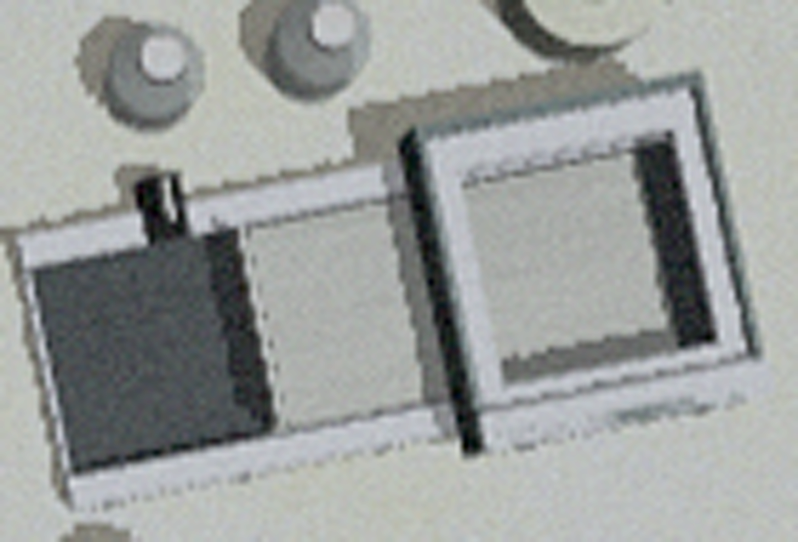

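```bash
python3 - <<'E'
from h import *
t=cv2.cvtColor(cv2.imread("pics/top1.png"),cv2.COLOR_BGR2GRAY).astype(np.float32)
L=dict(A=((432,128),(690,80)),B=((703,95),(757,345)),C=((432,160),(482,390)),D=((510,407),(740,365)),E=((25,250),(62,470)),F=((248,245),(275,410)),G=((160,185),(168,235)))
for k,(p,q) in L.items():
    p=np.array(p)/5.7+[292,140]; q=np.array(q)/5.7+[292,140]; d=(q-p)/np.linalg.norm(q-p); n=np.array([-d[1],d[0]])
    s=np.arange(-5,5.01,0.5); 
    a=np.linspace(0,1,60)
    pts=(p+a[:,None]*(q-p))[None]+s[:,None,None]*n
    v=cv2.remap(t,pts[...,0].astype(np.float32),pts[...,1].astype(np.float32),cv2.INTER_LINEAR).mean(1)
    print(k,"p",p.round(1),"q",q.round(1),"n",n.round(2)); print(v.round().astype(int).tolist())
E
```

```text
A p [367.8 162.5] q [413.1 154. ] n [0.18 0.98]
[89, 90, 90, 90, 89, 87, 83, 78, 75, 73, 74, 81, 92, 105, 115, 118, 119, 118, 118, 118, 117]
B p [415.3 156.7] q [424.8 200.5] n [-0.98  0.21]
[118, 118, 118, 118, 118, 119, 119, 119, 115, 102, 87, 73, 57, 47, 61, 90, 112, 119, 120, 120, 120]
C p [367.8 168.1] q [376.6 208.4] n [-0.98  0.21]
[102, 103, 106, 112, 117, 119, 120, 119, 120, 120, 117, 107, 93, 81, 65, 46, 30, 22, 19, 19, 21]
D p [381.5 211.4] q [421.8 204. ] n [0.18 0.98]
[85, 98, 112, 119, 118, 111, 101, 92, 93, 102, 112, 118, 120, 120, 119, 118, 115, 111, 107, 104, 104]
E p [296.4 183.9] q [302.9 222.5] n [-0.99  0.17]
[53, 54, 54, 54, 53, 53, 53, 56, 67, 85, 98, 96, 85, 78, 82, 94, 106, 115, 119, 119, 119]
F p [335.5 183. ] q [340.2 211.9] n [-0.99  0.16]
[109, 109, 109, 109, 109, 109, 109, 107, 104, 104, 106, 98, 78, 55, 39, 32, 30, 30, 30, 31, 31]
G p [320.1 172.5] q [321.5 181.2] n [-0.99  0.16]
[112, 111, 102, 77, 50, 30, 28, 50, 74, 74, 56, 38, 25, 18, 17, 17, 17, 22, 34, 58, 86]
```

```bash
python3 - <<'E'
from h import *
def P(p,q,s,z):
    p,q=np.array(p),np.array(q); d=(q-p)/np.linalg.norm(q-p); n=np.array([-d[1],d[0]])
    return onz("top",*(p+s*n),z),onz("top",*(q+s*n),z)
A=P((367.8,162.5),(413.1,154.),1.2,.090)
B=P((415.3,156.7),(424.8,200.5),.1,.098)
B2=P((415.3,156.7),(424.8,200.5),2.3,.090)
C=P((367.8,168.1),(376.6,208.4),1.0,.098)
D=P((381.5,211.4),(421.8,204.),-.4,.107)
F=P((335.5,183.),(340.2,211.9),.15,.080)
G=P((320.1,172.5),(321.5,181.2),-.75,.080)
for k,l in zip("A B B2 C D F G".split(),(A,B,B2,C,D,F,G)):
    d=(l[1]-l[0])[:2]; print(k,l[0].round(4),l[1].round(4),np.degrees(np.arctan2(d[1],d[0])).round(2))
np.save("lines.npy",np.array([A,B,B2,C,D,F,G]))
E
```

```text
A [ 0.6614 -0.1627  0.09  ] [ 0.6843 -0.3049  0.09  ] -80.83
B [ 0.6781 -0.3085  0.098 ] [ 0.5414 -0.3319  0.098 ] -170.27
B2 [ 0.6781 -0.3038  0.09  ] [ 0.5407 -0.3274  0.09  ] -170.25
C [ 0.6459 -0.1571  0.098 ] [ 0.5205 -0.1795  0.098 ] -169.86
D [ 0.5121 -0.1953  0.107 ] [ 0.5315 -0.3198  0.107 ] -81.17
F [ 0.6048 -0.0602  0.08  ] [ 0.5143 -0.0718  0.08  ] -172.72
G [ 0.6394 -0.0161  0.08  ] [ 0.612  -0.0196  0.08  ] -172.73
```

Measured values:

| Item | Result | Check |
|---|---|---|
| Seat | (0.591, -0.243), yaw 9.4° | Opposite edges agree to within 1 mm |
| Lip | Gate about 19.5 mm open | Allowed start is 0–25 mm |
| Marker | 36.6 mm further on, 56 mm of pull | Allowed range is 25–105 mm |
| Cover | Bar at (0.522, 0.325), yaw 23° | Bar and board positions agree |

The tool can't tilt. So I'll set the cover's far edge on the upstand, let the tongue drop, and then push it under the lip. First I'll grip the gate lip.

```bash
cat >> h.py <<'E'
Y=np.radians(9.4); EX=np.array([np.cos(Y),np.sin(Y),0]); EY=np.array([-EX[1],EX[0],0]); SEAT=np.array([.5907,-.2427,.09])
from scipy.spatial.transform import Rotation as Rn
def togo(p=None,yaw=None):
    s=robot.state(); q=np.array(s["ee_rot"]); R=Rn.from_quat(q,scalar_first=True).as_matrix()
    x=np.array(s["tcp_pos"]); a=np.degrees(np.arctan2(R[1,1],R[0,1]))
    print("t",round(s["time"],2),"tcp",x.round(4),"yaw_y",a.round(2),"tilt",R[2,2].round(4),"F",np.round(s["ft_force"],1),"w",round(s["gripper_width"],4),"gf",round(s["grip_force"],1),"q",np.round(s["joints"],2))
    if p is not None: print("dxyz cm",(R.T@(np.array(p)-x)*100).round(2))
    if yaw is not None: print("roll",np.radians(a-yaw).round(3))
E
python3 -m pendant '[{"roll":-0.123},{"roll":-0.123},{"roll":-0.123},{"roll":-0.123},{"roll":-0.123}]' 8.5 40
python3 -m pendant '[{"dy":-3.9,"dx":-0.7},{"dy":-3.9,"dx":-0.7},{"dy":-3.9,"dx":-0.7},{"dy":-3.9,"dx":-0.7},{"dy":-3.9,"dx":-0.7}]'
python3 -m pendant '[{"dy":-3.9,"dx":-0.7},{"dy":-3.9,"dx":-0.7},{"dy":-3.9,"dx":-0.7},{"dy":-3.9,"dx":-0.7},{"dy":-3.9,"dx":-0.7}]'
python3 -m pendant '[{"dy":-3.9,"dx":-0.7},{"dy":-3.9,"dx":-0.7},{"dy":-3.9,"dx":-0.7},{"dy":-3.9,"dx":-0.7},{"dy":0,"dx":0}]'
python3 -c "
from h import *
togo([.5515,-.0674,.13],99.4)"
```

```text
t 0.1 tcp [0.2933 0.6075 0.2305] yaw_y 64.23 tilt -1.0 F [0.5 0.5 0.9] w 0.086 gf 0.0 q [-1.2   0.58  0.02  1.44 -0.02  1.13 -0.06]
dxyz cm [-52.59 -49.54  10.13]
roll -0.614validation failed for argument at $[0]...
validation failed for argument at $[0]...
validation failed for argument at $[0]...
validation failed for argument at $[0]...
```

```bash

python3 -m pendant '[{"dx":0,"dy":0,"dz":0,"roll":-0.123},{"dx":0,"dy":0,"dz":0,"roll":-0.123},{"dx":0,"dy":0,"dz":0,"roll":-0.123},{"dx":0,"dy":0,"dz":0,"roll":-0.123},{"dx":0,"dy":0,"dz":0,"roll":-0.123}]' 8.5 40
python3 -m pendant '[{"dx":-0.7,"dy":-3.9,"dz":0,"roll":0},{"dx":-0.7,"dy":-3.9,"dz":0,"roll":0},{"dx":-0.7,"dy":-3.9,"dz":0,"roll":0},{"dx":-0.7,"dy":-3.9,"dz":0,"roll":0},{"dx":-0.7,"dy":-3.9,"dz":0,"roll":0}]'
python3 -c "
from h import *
togo([.5515,-.0674,.13],99.4)"
```

```text
time: 0.52
tcp_pos: [0.2934, 0.6076, 0.2308]
ee_rot: [-0.0, -0.086, 0.996, -0.0]
ft_force: [0.2, -0.5, -0.8]
gripper_width: 0.0851
grip_force: 0.0
time: 0.93
tcp_pos: [0.3603, 0.4192, 0.2309]
ee_rot: [-0.0, -0.083, 0.997, -0.0]
ft_force: [0.8, 0.3, 0.4]
gripper_width: 0.0852
grip_force: 0.0
t 0.93 tcp [0.3603 0.4192 0.2309] yaw_y 99.47 tilt -1.0 F [0.8 0.3 0.4] w 0.0852 gf 0.0 q [-0.85  0.4  -0.13  1.76  0.06  0.99  0.73]
dxyz cm [-10.86 -51.14  10.12]
roll 0.001
```

```bash

python3 -m pendant '[{"dx":-0.8,"dy":-3.9,"dz":0,"roll":0},{"dx":-0.8,"dy":-3.9,"dz":0,"roll":0},{"dx":-0.8,"dy":-3.9,"dz":0,"roll":0},{"dx":-0.8,"dy":-3.9,"dz":0,"roll":0},{"dx":-0.8,"dy":-3.9,"dz":0,"roll":0}]'
python3 -m pendant '[{"dx":-0.8,"dy":-3.9,"dz":0,"roll":0},{"dx":-0.8,"dy":-3.9,"dz":0,"roll":0},{"dx":-0.8,"dy":-3.9,"dz":0,"roll":0},{"dx":-0.8,"dy":-3.9,"dz":0,"roll":0},{"dx":-0.8,"dy":-3.9,"dz":0,"roll":0}]'
python3 -m pendant '[{"dx":-0.9,"dy":-4.0,"dz":0,"roll":0},{"dx":-0.9,"dy":-4.0,"dz":1,"roll":0},{"dx":-0.9,"dy":-4.0,"dz":3,"roll":0},{"dx":0,"dy":0,"dz":2,"roll":0},{"dx":0,"dy":0,"dz":0,"roll":0}]' | head -2
python3 -c "
from h import *
togo([.5515,-.0674,.048],99.4)"
```

```text
time: 1.35
tcp_pos: [0.4317, 0.2335, 0.2312]
ee_rot: [-0.0, -0.083, 0.997, -0.0]
ft_force: [1.3, 1.3, -1.5]
gripper_width: 0.0851
grip_force: 0.0
time: 1.77
tcp_pos: [0.5033, 0.0478, 0.2313]
ee_rot: [-0.0, -0.083, 0.997, -0.0]
ft_force: [0.5, -0.0, -0.5]
gripper_width: 0.085
grip_force: 0.0
time: 2.18
tcp_pos: [0.5445, -0.0593, 0.173]
t 2.18 tcp [ 0.5445 -0.0593  0.173 ] yaw_y 99.23 tilt -1.0 F [-0.9  1.  -0.2] w 0.0853 gf 0.0 q [ 0.01  0.45  0.01  1.85 -0.01  0.85  1.76]
dxyz cm [-0.64 -0.92 12.5 ]
roll -0.003
```

```bash

python3 -m pendant '[{"dx":-0.3,"dy":-0.5,"dz":2,"roll":0},{"dx":-0.3,"dy":-0.4,"dz":3,"roll":0},{"dx":0,"dy":0,"dz":3,"roll":0},{"dx":0,"dy":0,"dz":3,"roll":0},{"dx":0,"dy":0,"dz":1.5,"roll":0}]' | sed -n 1,4p
python3 -m pendant '[{"dx":0,"dy":0,"dz":0,"roll":0},{"dx":0,"dy":0,"dz":0,"roll":0},{"dx":0,"dy":0,"dz":0,"roll":0},{"dx":0,"dy":0,"dz":0,"roll":0},{"dx":0,"dy":0,"dz":0,"roll":0}]' 0 40
python3 -m pendant '[{"dx":0,"dy":0,"dz":0,"roll":0},{"dx":0,"dy":0,"dz":0,"roll":0},{"dx":0,"dy":0,"dz":0,"roll":0},{"dx":0,"dy":0,"dz":0,"roll":0},{"dx":0,"dy":0,"dz":0,"roll":0}]'
python3 -c "
from h import *
togo([.5515,-.0674,.048],99.4)"
```

```text
time: 2.6
tcp_pos: [0.5526, -0.0631, 0.0497]
ee_rot: [-0.001, -0.083, 0.997, 0.001]
ft_force: [-0.3, -0.0, -0.3]
time: 3.02
tcp_pos: [0.5548, -0.0647, 0.0533]
ee_rot: [0.001, -0.083, 0.997, -0.0]
ft_force: [-0.6, 0.5, 0.1]
gripper_width: 0.0248
grip_force: 0.0
time: 3.43
tcp_pos: [0.5547, -0.0659, 0.0529]
ee_rot: [0.001, -0.082, 0.997, -0.001]
ft_force: [0.2, -3.8, 6.6]
gripper_width: 0.004
grip_force: 41.5
t 3.43 tcp [ 0.5547 -0.0659  0.0529] yaw_y 99.44 tilt -1.0 F [ 0.2 -3.8  6.6] w 0.004 gf 41.5 q [ 0.03  0.63  0.    1.94 -0.    0.57  1.77]
dxyz cm [ 0.34 -0.09  0.49]
roll 0.001
```

```bash

python3 -m pendant '[{"dx":0,"dy":0.7,"dz":0,"roll":0},{"dx":0,"dy":0.7,"dz":0,"roll":0},{"dx":0,"dy":0.7,"dz":0,"roll":0},{"dx":0,"dy":0.7,"dz":0,"roll":0},{"dx":0,"dy":0.7,"dz":0,"roll":0}]' - 60
python3 -m pendant '[{"dx":0,"dy":0,"dz":0,"roll":0},{"dx":0,"dy":0,"dz":0,"roll":0},{"dx":0,"dy":0,"dz":0,"roll":0},{"dx":0,"dy":0,"dz":0,"roll":0},{"dx":0,"dy":0,"dz":0,"roll":0}]'|head -2
python3 -c "
from h import *
togo()
print(np.dot(robot.state()['tcp_pos'],EY))
shot('scene','s2.png');shot('top','t2.png')
for n in('scene','top'): print(n,proj(n,SEAT+[0,0,-.01]+EY*.216+EX*.0),proj(n,SEAT+[0,0,-.01]+EY*.216+EX*.078))
s=cv2.imread('pics/s2.png');t=cv2.imread('pics/t2.png')
a=cv2.resize(s[155:225,170:275],(735,490),interpolation=cv2.INTER_CUBIC)
cv2.imwrite('pics/c4.png',cv2.convertScaleAbs(a,alpha=1.6))
"
```

```text
time: 3.85
tcp_pos: [0.5491, -0.034, 0.053]
ee_rot: [0.001, -0.081, 0.997, -0.002]
ft_force: [0.6, -13.6, 5.9]
gripper_width: 0.0041
grip_force: 62.6
time: 4.27
tcp_pos: [0.5488, -0.032, 0.053]
t 4.27 tcp [ 0.5488 -0.032   0.053 ] yaw_y 99.41 tilt -1.0 F [-0.4 -6.1  7.2] w 0.0039 gf 62.9 q [-0.04  0.62  0.01  1.97 -0.01  0.56  1.72]
-0.12120580630110875
scene [233.54038236 172.18657939] [212.96266824 183.72693216]
top [326.04891091 199.08492116] [321.16587204 174.60448659]
```

View pics/c4.png

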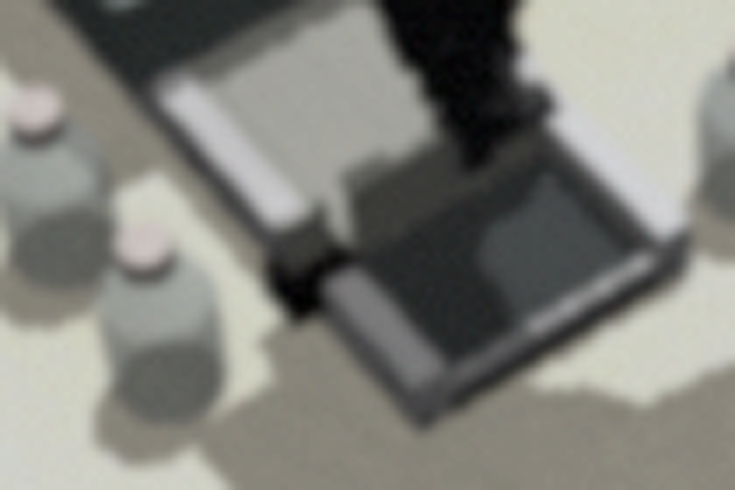

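The crop shows the gripper on the lip, with the lip's far end at (350,180) about level with the shadowed blade at (310,220). I'll add 1.5 mm, release, move off towards the cover and check in the clear.

```bash

python3 -m pendant '[{"dx":0,"dy":0.15,"dz":0,"roll":0},{"dx":0,"dy":0,"dz":0,"roll":0},{"dx":0,"dy":0,"dz":0,"roll":0},{"dx":0,"dy":0,"dz":0,"roll":0},{"dx":0,"dy":0,"dz":0,"roll":0}]'|head -2
python3 -c "
from h import *
togo(); print(np.dot(robot.state()['tcp_pos'],EY))"
python3 -m pendant '[{"dx":0,"dy":0,"dz":0,"roll":0},{"dx":0,"dy":0,"dz":0,"roll":0},{"dx":0,"dy":0,"dz":0,"roll":0},{"dx":0,"dy":0,"dz":0,"roll":0},{"dx":0,"dy":0,"dz":0,"roll":0}]' 6 40|head -5
python3 -m pendant '[{"dx":0,"dy":0,"dz":-2.5,"roll":0},{"dx":0,"dy":0,"dz":-4,"roll":0},{"dx":0,"dy":0,"dz":-4,"roll":0},{"dx":0,"dy":0,"dz":-4,"roll":0},{"dx":0,"dy":0,"dz":-3,"roll":0}]'|head -2
python3 -m pendant '[{"dx":0.5,"dy":4,"dz":0,"roll":0.12},{"dx":0.5,"dy":4,"dz":0,"roll":0.12},{"dx":0.5,"dy":4,"dz":0,"roll":0.12},{"dx":0.5,"dy":4,"dz":0,"roll":0.12},{"dx":0,"dy":4,"dz":0,"roll":0.12}]'|head -2
python3 -m pendant '[{"dx":0,"dy":4,"dz":0,"roll":0.12},{"dx":0,"dy":4,"dz":0,"roll":0.12},{"dx":0,"dy":0,"dz":0,"roll":0.12},{"dx":0,"dy":0,"dz":0,"roll":0.12},{"dx":0,"dy":0,"dz":0,"roll":0.12}]'|head -2
python3 -c "
from h import *
togo([.522,.325,.10],23)
s=shot('scene','s3.png');t=shot('top','t3.png')
s=cv2.imread('pics/s3.png');t=cv2.imread('pics/t3.png')
a=cv2.resize(s[155:215,190:270],(400,300),interpolation=cv2.INTER_CUBIC)
b=cv2.resize(t[160:220,300:380],(400,300),interpolation=cv2.INTER_CUBIC)
cv2.imwrite('pics/c5.png',cv2.convertScaleAbs(np.hstack([a,b]),alpha=1.6))
"
```

```text
time: 4.78
tcp_pos: [0.5487, -0.0315, 0.0529]
t 4.78 tcp [ 0.5487 -0.0315  0.0529] yaw_y 99.36 tilt -1.0 F [-0.1 -8.7  6.2] w 0.0038 gf 62.8 q [-0.04  0.62  0.01  1.97 -0.01  0.56  1.71]
-0.12065653192804775
time: 5.2
tcp_pos: [0.5478, -0.0284, 0.0518]
ee_rot: [-0.0, -0.083, 0.997, 0.0]
ft_force: [-0.2, -0.3, -0.6]
gripper_width: 0.06
time: 5.62
tcp_pos: [0.5483, -0.0286, 0.2302]
time: 6.03
tcp_pos: [0.5409, 0.1696, 0.2272]
time: 6.45
tcp_pos: [0.5801, 0.2387, 0.2261]
t 6.45 tcp [0.5801 0.2387 0.2261] yaw_y 30.63 tilt -1.0 F [-0.3 -0.3 -0. ] w 0.06 gf 0.0 q [-0.64  0.52  0.29  1.59 -0.16  1.06  0.22]
dxyz cm [10.39 -0.59 12.61]
roll 0.133
```

View pics/c5.png

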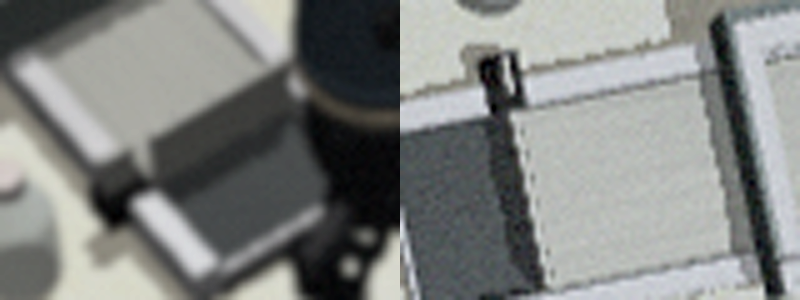

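```bash
cat > chk.py <<'E'
import sys
from h import *
def go(f):
    t=cv2.cvtColor(cv2.imread(f),cv2.COLOR_BGR2GRAY).astype(np.float32)
    ys=np.arange(.205,.2331,.002)
    for nm,xs in(("lip",np.linspace(-45,45,40)/1e3),("blade",np.linspace(70,86,12)/1e3)):
        o=[]
        for y in ys:
            p=np.array([proj("top",[*(SEAT+EX*x+EY*y)[:2],.08]) for x in xs],np.float32)
            o.append(cv2.remap(t,p[:,:1],p[:,1:],1).mean())
        print(nm,dict(zip((ys*1000).round().astype(int).tolist(),np.round(o).astype(int).tolist())))
go(sys.argv[1])
E
python3 chk.py pics/t3.png
```

```text
lip {205: 116, 207: 116, 209: 116, 211: 116, 213: 110, 215: 112, 217: 113, 219: 82, 221: 49, 223: 34, 225: 31, 227: 33, 229: 33, 231: 32, 233: 32}
blade {205: 115, 207: 92, 209: 55, 211: 29, 213: 51, 215: 103, 217: 102, 219: 65, 221: 37, 223: 19, 225: 12, 227: 16, 229: 20, 231: 24, 233: 58}
```

The lip's centre is at seat y ≈ 216.4 mm and the blade's at 216.3 mm, so the gate is set. Now the cover.

```bash

python3 -m pendant '[{"dx":3,"dy":-0.2,"dz":1,"roll":0},{"dx":3,"dy":-0.2,"dz":2,"roll":0},{"dx":3,"dy":-0.2,"dz":3,"roll":0},{"dx":1.4,"dy":0,"dz":3,"roll":0.07},{"dx":0,"dy":0,"dz":2,"roll":0.063}]' 4.5|head -2
python3 -m pendant '[{"dx":0,"dy":0,"dz":1.6,"roll":0},{"dx":0,"dy":0,"dz":0,"roll":0},{"dx":0,"dy":0,"dz":0,"roll":0},{"dx":0,"dy":0,"dz":0,"roll":0},{"dx":0,"dy":0,"dz":0,"roll":0}]'|head -2
python3 -c "
from h import *
togo([.522,.325,.016],23)"
```

```text
time: 6.97
tcp_pos: [0.5183, 0.3275, 0.1149]
time: 7.38
tcp_pos: [0.5232, 0.3235, 0.1029]
t 7.38 tcp [0.5232 0.3235 0.1029] yaw_y 23.29 tilt -1.0 F [ 0.1  0.2 -0.3] w 0.0452 gf 0.0 q [-0.8   0.64  0.28  1.76 -0.24  0.77 -0.  ]
dxyz cm [ 0.18 -0.07  8.69]
roll 0.005
```

```bash

python3 -m pendant '[{"dx":0.2,"dy":0,"dz":2.5,"roll":0},{"dx":0,"dy":0,"dz":3,"roll":0},{"dx":0,"dy":0,"dz":2,"roll":0},{"dx":0,"dy":0,"dz":1.1,"roll":0},{"dx":0,"dy":0,"dz":0,"roll":0}]'|sed -n 1,4p
python3 -m pendant '[{"dx":0,"dy":0,"dz":0,"roll":0},{"dx":0,"dy":0,"dz":0,"roll":0},{"dx":0,"dy":0,"dz":0,"roll":0},{"dx":0,"dy":0,"dz":0,"roll":0},{"dx":0,"dy":0,"dz":0,"roll":0}]' 0 40
python3 -c "
from h import *
togo([.522,.325,.016],23)"
```

```text
time: 7.8
tcp_pos: [0.5208, 0.3246, 0.0141]
ee_rot: [-0.0, 0.55, 0.835, -0.001]
ft_force: [0.1, -0.8, -0.0]
time: 8.22
tcp_pos: [0.5225, 0.3256, 0.0171]
ee_rot: [0.001, 0.55, 0.835, 0.001]
ft_force: [-0.4, -1.1, 6.8]
gripper_width: 0.0154
grip_force: 40.9
t 8.22 tcp [0.5225 0.3256 0.0171] yaw_y 23.24 tilt -1.0 F [-0.4 -1.1  6.8] w 0.0154 gf 40.9 q [-0.77  0.75  0.23  1.82 -0.28  0.6   0.03]
dxyz cm [-0.04 -0.07  0.11]
roll 0.004
```

```bash

python3 -m pendant '[{"dx":0,"dy":0,"dz":-2,"roll":0},{"dx":0,"dy":0,"dz":-4,"roll":0},{"dx":0,"dy":0,"dz":-4,"roll":0.12},{"dx":0,"dy":0,"dz":-4,"roll":0.12},{"dx":0,"dy":0,"dz":-4,"roll":0}]'
python3 -m pendant '[{"dx":0,"dy":0,"dz":-3,"roll":0},{"dx":0,"dy":0,"dz":0,"roll":0},{"dx":0,"dy":0,"dz":0,"roll":0},{"dx":0,"dy":0,"dz":0,"roll":0},{"dx":0,"dy":0,"dz":0,"roll":0}]'
python3 -c "
from h import *
togo(SEAT+EX*.014+[0,0,.05],9.4)"
```

```text
time: 8.63
tcp_pos: [0.5209, 0.3252, 0.1978]
ee_rot: [-0.0, 0.649, 0.761, 0.0]
ft_force: [1.1, 0.6, -2.8]
gripper_width: 0.0153
grip_force: 39.6
time: 9.05
tcp_pos: [0.5205, 0.3249, 0.224]
ee_rot: [-0.0, 0.646, 0.763, -0.001]
ft_force: [-0.2, 0.4, -2.5]
gripper_width: 0.0149
grip_force: 39.6
t 9.05 tcp [0.5205 0.3249 0.224 ] yaw_y 9.51 tilt -1.0 F [-0.2  0.4 -2.5] w 0.0149 gf 39.6 q [-0.89  0.52  0.41  1.63 -0.23  1.05 -0.24]
dxyz cm [-57.13  -1.03   8.45]
roll 0.002
```

```bash

python3 -m pendant '[{"dx":-2,"dy":0,"dz":0,"roll":0},{"dx":-3.8,"dy":0,"dz":0,"roll":0},{"dx":-3.9,"dy":0,"dz":0,"roll":0},{"dx":-3.9,"dy":0,"dz":0,"roll":0},{"dx":-3.9,"dy":0,"dz":0,"roll":0}]' |head -2
python3 -m pendant '[{"dx":-3.9,"dy":0,"dz":0,"roll":0},{"dx":-3.9,"dy":0,"dz":0,"roll":0},{"dx":-3.9,"dy":-0.5,"dz":0,"roll":0},{"dx":-3.9,"dy":-0.5,"dz":0,"roll":0},{"dx":-3.9,"dy":0,"dz":0,"roll":0}]' |head -2
python3 -m pendant '[{"dx":-3.9,"dy":0,"dz":0,"roll":0},{"dx":-3.9,"dy":0,"dz":0,"roll":0},{"dx":-3.9,"dy":0,"dz":0,"roll":0},{"dx":-3.9,"dy":0,"dz":0,"roll":0},{"dx":-2,"dy":0,"dz":0,"roll":0}]' |head -2
python3 -m pendant '[{"dx":-1,"dy":0,"dz":2,"roll":0},{"dx":0,"dy":0,"dz":2,"roll":0},{"dx":0,"dy":0,"dz":0.5,"roll":0},{"dx":0,"dy":0,"dz":0,"roll":0},{"dx":0,"dy":0,"dz":0,"roll":0}]' |head -2
python3 -c "
from h import *
togo(SEAT+EX*.014+[0,0,.045],9.4)
t=shot('top','t4.png')
a=t[140:240,340:460]; cv2.imwrite('pics/c6.png',cv2.convertScaleAbs(cv2.resize(a[:,:,::-1],(720,600),interpolation=cv2.INTER_CUBIC),alpha=1.6))
"
```

```text
time: 9.47
tcp_pos: [0.5495, 0.1508, 0.2239]
time: 9.88
tcp_pos: [0.571, -0.0434, 0.224]
time: 10.3
tcp_pos: [0.6003, -0.2208, 0.2238]
time: 10.72
tcp_pos: [0.6032, -0.2241, 0.1799]
t 10.72 tcp [ 0.6032 -0.2241  0.1799] yaw_y 9.54 tilt -1.0 F [ 0.2  0.4 -1.8] w 0.0152 gf 39.5 q [ 0.04  0.61  0.41  1.6  -0.28  0.99  0.7 ]
dxyz cm [-1.63 -0.13  4.49]
roll 0.002
```

View pics/c6.png

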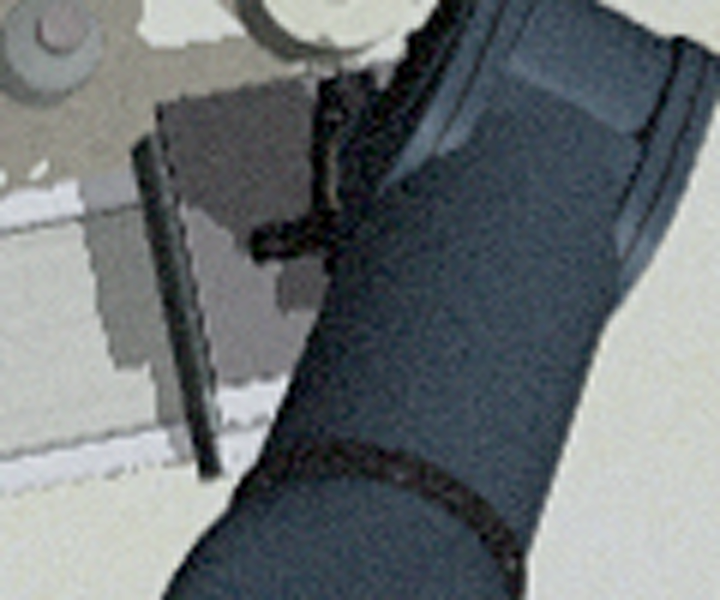

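```bash
python3 - <<'E'
from h import *
s=np.array(robot.state()["tcp_pos"]); print("tcp rel seat",(s-SEAT)@EX,(s-SEAT)@EY)
for c,z in(((160,105),.173),((188,250),.173),((210,365),.173),((210,385),.173),((216,400),.169)):
    p=onz("top",340+c[0]/6,140+c[1]/6,z); print(c,(p-s)@EX,(p-s)@EY)
t=cv2.cvtColor(cv2.imread("pics/t4.png"),6).astype(np.float32)
for xs in (np.linspace(.03,.07,20),np.linspace(-.03,.0,20)):
    r={}
    for y in np.arange(.060,.0821,.002):
        p=np.array([proj("top",[*(s+EX*x+EY*y)[:2],.173]) for x in xs],np.float32)
        r[int(round(y*1000))]=int(cv2.remap(t,p[:,:1],p[:,1:],1).mean())
    print(r)
E
```

```text
tcp rel seat 0.015767229058307068 0.016013932920929355
(160, 105) 0.0760486470544153 0.06782592494115003
(188, 250) 0.0032412398172372986 0.06866834477755328
(210, 365) -0.05419326049351395 0.06943264561841037
(210, 385) -0.06380014315624191 0.07140508495224929
(216, 400) -0.07142473367554382 0.06922300542744253
{60: 46, 62: 46, 64: 46, 66: 48, 68: 45, 70: 37, 72: 46, 74: 59, 76: 56, 78: 44, 80: 36, 82: 34}
{60: 77, 62: 78, 64: 78, 66: 79, 68: 76, 70: 53, 72: 46, 74: 51, 76: 47, 78: 34, 80: 25, 82: 20}
```

```bash

python3 -m pendant '[{"dx":-1.6,"dy":0,"dz":0,"roll":0},{"dx":0,"dy":0,"dz":1,"roll":0},{"dx":0,"dy":0,"dz":1.5,"roll":0},{"dx":0,"dy":0,"dz":0.5,"roll":0},{"dx":0,"dy":0,"dz":0,"roll":0}]' |head -2
python3 -m pendant '[{"dx":0,"dy":0,"dz":0,"roll":0},{"dx":0,"dy":0,"dz":0,"roll":0},{"dx":0,"dy":0,"dz":0,"roll":0},{"dx":0,"dy":0,"dz":0,"roll":0},{"dx":0,"dy":0,"dz":0,"roll":0}]' |head -2
python3 -c "
from h import *
togo(SEAT+EX*.015+[0,0,.0265],9.4)"
```

```text
time: 11.18
tcp_pos: [0.6052, -0.2395, 0.1491]
time: 11.6
tcp_pos: [0.6061, -0.2407, 0.1508]
t 11.6 tcp [ 0.6061 -0.2407  0.1508] yaw_y 9.5 tilt -1.0 F [-0.4 -0.2 -2.9] w 0.0157 gf 39.5 q [ 0.07  0.65  0.4   1.61 -0.29  0.94  0.74]
dxyz cm [ 0.05 -0.06  3.43]
roll 0.002
```

```bash

python3 -m pendant '[{"dx":0,"dy":0,"dz":1,"roll":0},{"dx":0,"dy":0,"dz":1,"roll":0},{"dx":0,"dy":0,"dz":0.8,"roll":0},{"dx":0,"dy":0,"dz":0.3,"roll":0},{"dx":0,"dy":0,"dz":0,"roll":0}]' |sed -n 1,4p
python3 -m pendant '[{"dx":0,"dy":0,"dz":0.2,"roll":0},{"dx":0,"dy":0,"dz":0.2,"roll":0},{"dx":0,"dy":0,"dz":0,"roll":0},{"dx":0,"dy":0,"dz":0,"roll":0},{"dx":0,"dy":0,"dz":0,"roll":0}]' |sed -n 1,4p
python3 -c "
from h import *
togo(SEAT+EX*.015+[0,0,.0265],9.4)"
```

```text
time: 12.02
tcp_pos: [0.6051, -0.2403, 0.1177]
ee_rot: [-0.001, 0.646, 0.763, -0.001]
ft_force: [0.3, 0.9, -2.6]
time: 12.43
tcp_pos: [0.606, -0.2407, 0.1157]
ee_rot: [0.0, 0.646, 0.763, 0.0]
ft_force: [-0.6, 0.1, -2.9]
t 12.43 tcp [ 0.606  -0.2407  0.1157] yaw_y 9.5 tilt -1.0 F [-0.6  0.1 -2.9] w 0.0153 gf 39.6 q [ 0.08  0.68  0.38  1.65 -0.31  0.87  0.75]
dxyz cm [ 0.05 -0.05 -0.08]
roll 0.002
```

```bash

python3 -m pendant '[{"dx":0,"dy":0,"dz":0.1,"roll":0},{"dx":0,"dy":0,"dz":0.1,"roll":0},{"dx":0,"dy":0,"dz":0,"roll":0},{"dx":0,"dy":0,"dz":0,"roll":0},{"dx":0,"dy":0,"dz":0,"roll":0}]' |sed -n 1,4p

```

```text
time: 12.85
tcp_pos: [0.6059, -0.2408, 0.1145]
ee_rot: [0.0, 0.646, 0.763, 0.0]
ft_force: [-4.1, 2.2, 7.8]
```

```bash

python3 -m pendant '[{"dx":0,"dy":0,"dz":0,"roll":0},{"dx":0,"dy":0,"dz":0,"roll":0},{"dx":0,"dy":0,"dz":0,"roll":0},{"dx":0,"dy":0,"dz":0,"roll":0},{"dx":0,"dy":0,"dz":0,"roll":0}]' 3.4 
python3 -c "
from h import *
togo(SEAT+[0,0,.022],9.4)
s=shot('scene','s5.png');t=shot('top','t5.png')
a=s[90:170,150:250]; b=t[140:220,340:440]
cv2.imwrite('pics/c7.png',cv2.convertScaleAbs(cv2.resize(np.hstack([a,b])[:,:,::-1],(800,320),interpolation=cv2.INTER_CUBIC),alpha=1.6))
"
```

```text
time: 13.27
tcp_pos: [0.606, -0.2406, 0.1133]
ee_rot: [-0.0, 0.646, 0.763, -0.0]
ft_force: [0.3, 0.3, -0.5]
gripper_width: 0.034
grip_force: 0.0
t 13.27 tcp [ 0.606  -0.2406  0.1133] yaw_y 9.5 tilt -1.0 F [ 0.3  0.3 -0.5] w 0.034 gf 0.0 q [ 0.08  0.69  0.38  1.65 -0.31  0.87  0.75]
dxyz cm [ 0.04 -1.54  0.13]
roll 0.002
```

View pics/c7.png

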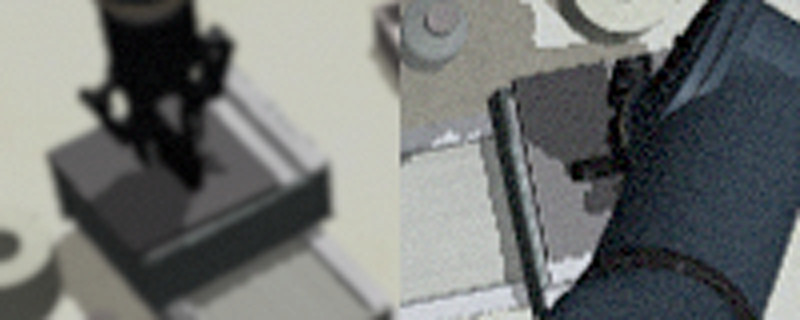

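The scene crop shows the board's far edge on the upstand and the tongue lying low just in front of the lip, as planned. Now the open finger pushes the bar towards the groove.

```bash

python3 -m pendant '[{"dx":0,"dy":-0.4,"dz":0,"roll":0},{"dx":0,"dy":-0.4,"dz":0,"roll":0},{"dx":0,"dy":-0.2,"dz":0,"roll":0},{"dx":0,"dy":-0.2,"dz":0,"roll":0},{"dx":0,"dy":-0.2,"dz":0,"roll":0}]'|sed -n 1,4p
python3 -m pendant '[{"dx":0,"dy":-0.2,"dz":0,"roll":0},{"dx":0,"dy":-0.2,"dz":0,"roll":0},{"dx":0,"dy":-0.2,"dz":0,"roll":0},{"dx":0,"dy":-0.2,"dz":0,"roll":0},{"dx":0,"dy":-0.2,"dz":0,"roll":0}]'|sed -n 1,4p
python3 -m pendant '[{"dx":0,"dy":-0.1,"dz":0,"roll":0},{"dx":0,"dy":0,"dz":0,"roll":0},{"dx":0,"dy":0,"dz":0,"roll":0},{"dx":0,"dy":0,"dz":0,"roll":0},{"dx":0,"dy":0,"dz":0,"roll":0}]'|sed -n 1,4p
python3 -c "
from h import *
togo(SEAT-EX*.010+[0,0,.022],9.4)
s=shot('scene','s6.png');t=shot('top','t6.png')
a=s[90:170,150:250]; b=t[140:220,340:440]
cv2.imwrite('pics/c8.png',cv2.convertScaleAbs(cv2.resize(np.hstack([a,b])[:,:,::-1],(800,320),interpolation=cv2.INTER_CUBIC),alpha=1.6))
"
```

```text
time: 13.78
tcp_pos: [0.592, -0.243, 0.1135]
ee_rot: [0.0, 0.646, 0.763, 0.0]
ft_force: [-0.4, -0.2, -0.8]
time: 14.2
tcp_pos: [0.5821, -0.2446, 0.1134]
ee_rot: [0.0, 0.646, 0.763, 0.0]
ft_force: [0.8, -0.8, -0.2]
time: 14.62
tcp_pos: [0.5812, -0.2447, 0.1134]
ee_rot: [-0.0, 0.646, 0.763, -0.0]
ft_force: [0.1, 0.0, -0.0]
t 14.62 tcp [ 0.5812 -0.2447  0.1134] yaw_y 9.5 tilt -1.0 F [ 0.1  0.  -0. ] w 0.0341 gf 0.0 q [ 0.1   0.66  0.38  1.71 -0.31  0.83  0.78]
dxyz cm [ 0.05 -0.03  0.14]
roll 0.002
```

View pics/c8.png

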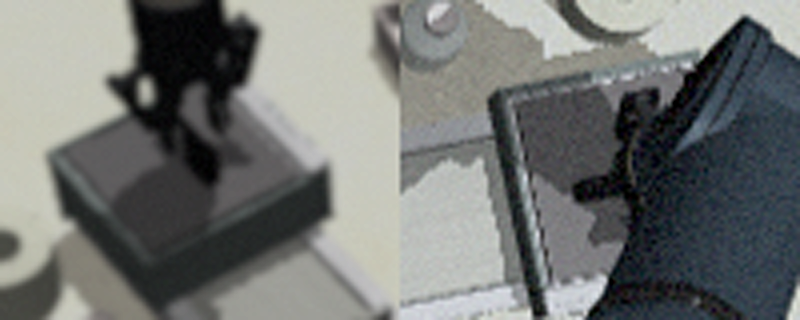

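Both crops show the rim and upstand clear all round and the board inside them. I'll back off, rise clear and check by numbers.

```bash

python3 -m pendant '[{"dx":0,"dy":0.5,"dz":0,"roll":0},{"dx":0,"dy":0,"dz":0,"roll":0},{"dx":0,"dy":0,"dz":-2,"roll":0},{"dx":0,"dy":0,"dz":-4,"roll":0},{"dx":0,"dy":0,"dz":-4,"roll":0}]'|sed -n 1,4p
python3 -m pendant '[{"dx":2,"dy":0,"dz":-2,"roll":0},{"dx":3.9,"dy":0,"dz":0,"roll":0},{"dx":3.9,"dy":0,"dz":0,"roll":0},{"dx":3.9,"dy":0,"dz":0,"roll":0},{"dx":3.9,"dy":0,"dz":0,"roll":0}]'|sed -n 1,2p
python3 -m pendant '[{"dx":3.9,"dy":0,"dz":0,"roll":0},{"dx":3.9,"dy":0,"dz":0,"roll":0},{"dx":3.9,"dy":0,"dz":0,"roll":0},{"dx":3.9,"dy":0,"dz":0,"roll":0},{"dx":3.9,"dy":0,"dz":0,"roll":0}]'|sed -n 1,2p
python3 - <<'E'
from h import *
shot('top','t7.png'); shot('scene','s7.png')
t=cv2.cvtColor(cv2.imread("pics/t7.png"),6); z=t[140:235,340:440]
m=((z<45)).astype(np.uint8)
for c in cv2.findContours(m,0,1)[0]:
    if cv2.contourArea(c)>60: 
        r=cv2.minAreaRect(c+np.array([340,140])); 
        p=onz("top",*r[0],.134); print(r,"bar? seat xy",(p-SEAT)@EX,(p-SEAT)@EY)
s=t.astype(np.float32)
def prof(nm,f,rng,line,z):
    o={}
    for a in rng:
        p=np.array([proj("top",[*(SEAT+EX*f(a,l)[0]+EY*f(a,l)[1])[:2],z]) for l in line],np.float32)
        o[round(a*1000,1)]=int(cv2.remap(s,p[:,:1],p[:,1:],1).mean())
    print(nm,o)
for x in(-.04,.04): prof(f"y-profile x={x}",lambda a,l:(l,a),np.r_[-.084:-.061:.002,.062:.085:.002],np.linspace(x-.015,x+.015,20),.1)
for y in(-.055,.055): prof(f"x-profile y={y}",lambda a,l:(a,l),np.r_[-.076:-.053:.002,.07:.095:.002],np.linspace(y-.01,y+.01,20),.1)
E
python3 chk.py pics/t7.png
```

```text
time: 15.13
tcp_pos: [0.5854, -0.2434, 0.2133]
ee_rot: [-0.002, 0.646, 0.763, -0.001]
ft_force: [2.2, -0.0, 0.2]
time: 15.55
tcp_pos: [0.5568, -0.0686, 0.2336]
time: 15.97
tcp_pos: [0.5245, 0.124, 0.2336]
((395.9231262207031, 184.11537170410156), (8.04076099395752, 30.005769729614258), 78.69007110595703) bar? seat xy 0.0008652608473908115 0.005615246388412746
((368.4941101074219, 190.7235107421875), (56.510379791259766, 3.4708871841430664), 77.47119140625) bar? seat xy -0.003039187866036256 0.09099908662085932
y-profile x=-0.04 {np.float64(-84.0): 123, np.float64(-82.0): 114, np.float64(-80.0): 96, np.float64(-78.0): 78, np.float64(-76.0): 57, np.float64(-74.0): 62, np.float64(-72.0): 88, np.float64(-70.0): 89, np.float64(-68.0): 79, np.float64(-66.0): 73, np.float64(-64.0): 73, np.float64(-62.0): 73, np.float64(62.0): 76, np.float64(64.0): 77, np.float64(66.0): 77, np.float64(68.0): 63, np.float64(70.0): 51, np.float64(72.0): 79, np.float64(74.0): 96, np.float64(76.0): 88, np.float64(78.0): 69, np.float64(80.0): 43, np.float64(82.0): 28, np.float64(84.0): 22}
y-profile x=0.04 {np.fl
[... 1301 characters left out ...]
0): 78, np.float64(-62.0): 74, np.float64(-60.0): 76, np.float64(-58.0): 77, np.float64(-56.0): 76, np.float64(-54.0): 76, np.float64(70.0): 73, np.float64(72.0): 73, np.float64(74.0): 72, np.float64(76.0): 73, np.float64(78.0): 80, np.float64(80.0): 87, np.float64(82.0): 83, np.float64(84.0): 78, np.float64(86.0): 75, np.float64(88.0): 78, np.float64(90.0): 82, np.float64(92.0): 85, np.float64(94.0): 86}
lip {205: 115, 207: 115, 209: 115, 211: 115, 213: 109, 215: 111, 217: 111, 219: 82, 221: 48, 223: 33, 225: 31, 227: 31, 229: 32, 231: 32, 233: 33}
blade {205: 114, 207: 91, 209: 55, 211: 29, 213: 50, 215: 102, 217: 101, 219: 64, 221: 35, 223: 16, 225: 12, 227: 16, 229: 17, 231: 21, 233: 56}
```

```bash
python3 - <<'E'
from h import *
for n,f in(("scene","s7.png"),("top","t7.png")):
    s=cv2.cvtColor(cv2.imread("pics/"+f),6).astype(np.float32)
    for x in(-.05,0,.05):
        o={}
        for y in np.arange(-.084,-.059,.002):
            p=np.array([proj(n,[*(SEAT+EX*l+EY*y)[:2],.1]) for l in np.linspace(x-.015,x+.015,20)],np.float32)
            o[int(round(y*1000))]=int(cv2.remap(s,p[:,:1],p[:,1:],1).mean())
        print(n,x,o)
# bar, both views -> height
P=[]
for n,f in(("scene","s7.png"),("top","t7.png")):
    s=cv2.cvtColor(cv2.imread("pics/"+f),6); c0=proj(n,SEAT+[0,0,.03]).round().astype(int)
    w=s[c0[1]-14:c0[1]+15,c0[0]-18:c0[0]+19]; m=(w<42).astype(np.uint8)
    k,l,st,ce=cv2.connectedComponentsWithStats(m); i=l[14,18] or 1
    P.append(ce[i]+c0-[18,14]); print(n,c0,P[-1],st[i],"predicted bar centre",proj(n,SEAT+[0,0,.027]))
p,e=tri(*P); print("bar seat xyz",(p-SEAT)@EX,(p-SEAT)@EY,p[2]-.09,e)
E
```

```text
Traceback (most recent call last):
  File "h.py", line 11, in proj
    K,E,m=cam(n); c=E[:3,:3].T@(np.array(p)-E[:3,3]); q=K@[c[0],-c[1],-c[2]]; return q[:2]/q[2]
          ~~~^^^
  File "h.py", line 4, in cam
    m=robot.camera_model(n); return np.array(m["camera_matrix"]),np.array(m["extrinsics"]),m
ValueError: time passes only in moves, steps and waits
```

```bash
sed -i 's/^def cam/import functools\n@functools.cache\ndef cam/' h.py; cat > fin.py <<'E'
from h import *
for n,f in(("scene","s7.png"),("top","t7.png")):
    s=cv2.cvtColor(cv2.imread("pics/"+f),6).astype(np.float32)
    for x in(-.05,0,.05):
        o={}
        for y in np.arange(-.084,-.059,.002):
            p=np.array([proj(n,[*(SEAT+EX*l+EY*y)[:2],.1]) for l in np.linspace(x-.015,x+.015,20)],np.float32)
            o[int(round(y*1000))]=int(cv2.remap(s,p[:,:1],p[:,1:],1).mean())
        print(n,x,o)
P=[]
for n,f in(("scene","s7.png"),("top","t7.png")):
    s=cv2.cvtColor(cv2.imread("pics/"+f),6); c0=proj(n,SEAT+[0,0,.03]).round().astype(int)
    w=s[c0[1]-14:c0[1]+15,c0[0]-18:c0[0]+19]; m=(w<42).astype(np.uint8)
    k,l,st,ce=cv2.connectedComponentsWithStats(m); i=l[14,18] or 1
    P.append(ce[i]+c0-[18,14]); print(n,c0,P[-1],st[i],"predicted bar centre",proj(n,SEAT+[0,0,.027]))
p,e=tri(*P); print("bar seat xyz",(p-SEAT)@EX,(p-SEAT)@EY,p[2]-.09,e)
E
python3 fin.py
```

```text
scene -0.05 {-84: 125, -82: 122, -80: 116, -78: 108, -76: 97, -74: 85, -72: 73, -70: 63, -68: 56, -66: 53, -64: 53, -62: 55, -60: 58}
scene 0 {-84: 126, -82: 123, -80: 118, -78: 111, -76: 101, -74: 89, -72: 75, -70: 62, -68: 52, -66: 45, -64: 41, -62: 39, -60: 38}
scene 0.05 {-84: 126, -82: 124, -80: 120, -78: 113, -76: 103, -74: 91, -72: 79, -70: 68, -68: 60, -66: 55, -64: 54, -62: 56, -60: 57}
top -0.05 {-84: 124, -82: 114, -80: 94, -78: 76, -76: 57, -74: 63, -72: 86, -70: 86, -68: 77, -66: 74, -64: 74, -62: 73, -60: 73}
top 0 {-84: 125, -82: 117, -80: 98, -78: 80, -76: 58, -74: 54, -72: 77, -70: 86, -68: 78, -66: 73, -64: 72, -62: 71, -60: 72}
top 0.05 {-84: 125, -82: 119, -80: 99, -78: 80, -76: 59, -74: 49, -72: 61, -70: 76, -68: 75, -66: 72, -64: 70, -62: 70, -60: 70}
scene [196 124] [196.1042654  126.30805687] [ 10   5  17  23 211] predicted bar centre [196.09092582 124.68070754]
top [397 185] [396.02673797 184.59358289] [  2   9  31  11 187] predicted bar centre [396.54890094 184.67109712]
bar seat xyz 0.0009346188950673919 -0.00013034243249158674 0.019865574663934876 0.00020569317635358347
```

The bar measures x ≈ +1 mm and y ≈ 0, and it isn't high, so the board isn't riding on the lip. A ledge gap shows all round the board, and lip and blade are still in line. Handing in.

```bash
python3 -c "
from cell import robot
print(robot.state()['time'],robot.close_job())"
```

```text
the job is handed in; nothing more can be done
16.0667 None
```

The job is handed in at 16.1 s. By my measurements the gate lip stands in line with the unmoved marker, within about 0.5 mm, and the cover lies in its seat, though its flatness and the tongue under the lip were judged from the camera images; no verdict came back.

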